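# Close up the consumables chest before grinding

## Robot

A 6-joint arm with a two-finger parallel gripper is mounted at the origin on the work surface. World frame = base frame: x ahead of the robot, y to its left, z up, the work surface at z = 0. Lengths are in m, angles in degrees, forces in N, time in s.
With the tool pointing down it reaches from about 0.3 to 0.75 m from the base axis. Payload 8.5 kg.
Tool frame: the origin (TCP) lies between the finger pads; the fingertips stand 17 mm ahead of it and the grasp point (between the pads) lies 2 mm behind it (env.tip_reach is the distance from the TCP to the fingertips, in m); z points along the fingers, y is the line along which they close (so a half turn about z gives the same grasp; the last joint's range is limited). The gripper opens to 85 mm and grips with 20 to 120 N. Pads are 22 mm wide; open, the fingers measure 114 mm over their backs; the gripper's body (76 mm by 85 mm) begins 54 mm behind the grasp point. The pads swing forward as they close: fully open they stand 13 mm farther back than shut.
Start: joints at [-78.226, 21.807, 74.336, -0, 83.858, -12.336], TCP at [0.225, -0.502, 0.222] pointing down, gripper open.
Joint ranges: [-178.18, 178.18], [-50.72, 133.34], [12.68, 142.11], [-81.47, 261.47], [9.98, 163.14], [-165.26, 165.26]. Speed limits (degrees/s): [136.94, 136.94, 180, 180, 180, 180].

## Interface

Orientations are given as a 3x3 rotation matrix whose columns are the frame's x, y, z axes.
In Python, from rig import env, viewer gives the robot as it stands.
- The arm moves only by the tool move_arm, never from a script. Its argument "motion" is a list of rows, each a list of 2 entries, a list of its own where there are three numbers: the shift along the tool's x, y, z normalised to -1 to 1, where 1 is 50 mm, then the turn, a rotation vector about the tool's x, y, z normalised to -1 to 1, where 1 is 8 degrees. A call has 1 to 20 rows; each row shifts and turns the commanded pose from where the row before left it, along the tool's axes as they then stand; what a row does not reach is not made up. A row lasts 1/10 s, in which the tool goes at most 50 mm and 8.59 degrees, less where a joint would pass 70% of its speed; a pose out of reach is approached as far as the arm can. A call with a number of a shift or a turn outside -1 to 1 is refused whole. A call with a gripper value outside its range is refused whole. "claw" is the closure, from 0 (fully open) to 1 (shut), set as the call begins (left out, the last holds). The fingers move at their own pace and stop on an object; "force" is the grip in N (left out, the last holds). Time passes only in rows, so rows that do not move let the fingers close. It gives the time, the measured TCP pose, the force, the opening and the grip force at its end, in the units of the state.
- env.observe(): the state, without advancing time (a new reading comes with each control period).
- viewer.get_image(name): name is "scene" or "top"; returns a dict with "frame" (400x640x3 uint8, red, green, blue), "depth" (400x640 float32, m along the optical axis (not along the pixel's ray), 0 where there is no reading), "fx", "fy", "cx", "cy" (pixels), "eye" and "attitude" of the camera in the world. Camera axes: x right, y up, looking along -z (the intrinsics and any distortion apply to the point x, -y, -z); pixel columns grow to the right and rows downward; lengths in m; the calibration is good to about 2 mm. A picture is of the moment at which its call begins.
- env.close_job(): hands the job in; it is judged then, once.
The state is a dict: "time_s": time; "q": joint angles; "qvel": joint speeds; "joint_efforts": joint torques, N m; "position": TCP position; "tool_rot": TCP orientation; "ft_force": force on the tool from outside, world axes, zero at the start; "wrist_torque": the same for the moment, N m; "grip_width": finger opening in m; "gripper_force": force on a finger pad.
Only numpy, scipy, OpenCV 4.12 (cv2) and the standard library are available. Lean on these libraries where they do the work, as an engineer would, in place of code of your own. Each camera call takes 0.05 s, during which the arm holds its last target. There are 200 camera calls.

## Task

Sparks are about to fly, so close up the grey consumables chest with your fingertips: push both drawers fully home, and only then push the raised lid down until it lies shut, with its lip over the drawer fronts. Only push, from the outside: do not pinch or pull the drawers or lid, do not reach into the drawers or under the lid, do not pick anything up, and leave the loose things standing and lying around the chest where they are.

Things in the scene. Friction and masses are not known exactly. Their poses are not given: they have to be found in the camera images.
- chest: grey steel consumables chest, fixed to the bench, 170 mm deep (x) x 330 mm wide (y) x 110 mm tall, a lidded tray on top of two drawers side by side. Origin: centre of its underside, on the bench. Its x axis points from the drawer fronts to the back, y to its left (seen from the robot), z up. It has two drawers and a lid; it cannot be moved
- drawer_left (a joint): chest's left drawer (at chest y = +90 mm): a steel drawer with a plain upright front panel, no handle, 130 mm wide, from 14 to 76 mm above the bench, 15 mm thick; its inner side (the back of the front panel, walls and floor) is not to be touched. Value = how far it is pulled out (m): 0 fully home, at most 0.12; it slides out along the chest's -x. About 1.5 N of friction, stays where left, hard stop at 0
- drawer_right (a joint): chest's right drawer (at chest y = -90 mm): a steel drawer with a plain upright front panel, no handle, 130 mm wide, from 14 to 76 mm above the bench, 15 mm thick; its inner side (the back of the front panel, walls and floor) is not to be touched. Value and behaviour as for the left drawer
- drawer_left_front (a point): centre of the outer face of the left drawer's front panel, 45 mm above the bench (moves with the drawer; lies at chest x = -100 mm when home)
- drawer_right_front (a point): the same point on the right drawer's front panel
- lid (a joint): chest's lid: a flat steel plate 190 mm from hinge to front edge, 334 mm wide, 8 mm thick, with a lip along the front edge that hangs 12 mm below the plate over the tops of the drawer fronts when shut; its underside is not to be pressed on. Value = opening angle (rad): 0 shut flat on the chest, grows as the front edge rises, at most 1.5. Stiff hinge: stays at any angle; 1 to 2 N down on the front edge moves it
- lid_hinge (a point): middle of the lid's hinge line, at the back of the chest (chest x = +80 mm, 112 mm above the bench); the hinge runs along the chest's y axis. The lid's outer face lies 6 mm off the hinge line, its underside 2 mm on the other side
- lid_edge (a point): middle of the lid's front edge, on its upper (outer) face; moves with the lid. When shut it is at chest x = -110 mm, 118 mm above the bench
- nozzle_a: bystander: copper welding gas nozzle standing upright on the bench in front of the chest, 24 mm across, 55 mm tall; origin under its centre
- nozzle_b: bystander: the same kind of copper nozzle, 24 mm across, 55 mm tall, standing upright in the 50 mm gap between the two pulled-out drawers; origin under its centre
- spray_can: bystander: upright spray can, 60 mm across, 160 mm tall, beside the chest's left side; origin under its centre
- tape_roll: bystander: paper tape roll lying flat, 90 mm across, 25 mm high; origin under its centre
- tube_offcut: bystander: square aluminium tube offcut 120 x 40 x 40 mm lying on the bench; origin under its centre, x along its length
- wire_brush: bystander: brush lying to the right of the chest, along its own x; origin on the bench under it
- chipping_hammer: bystander: hammer lying to the right of the chest, along its own x; origin on the bench under it
- grinder_guard: bystander: black half-round grinder guard, about 130 mm across, 30 mm high; origin on the bench at the centre of its arc

How it is judged:
By the outcome, as a careful person would: the job done as asked, in the order asked, and still so for the second after the job is handed in, with the robot touching nothing.
It also fails if it takes over 54 s, if anything falls off the work surface, if the arm or the gripper's body presses on something with over 40 N, if the wrist force passes 120 N, or if a joint passes its speed limit or range.

## Working session

There is one attempt and no reset: what is moved stays moved. The work goes in short steps, Python scripts to look and compute and a tool call to move; the robot and the scene stay as the last step left them, time stands still between calls to the robot, and variables do not carry over. Pictures are saved under pics/ and viewed, at most 10 in all, crops included, and the job is handed in when it is done.

Besides the shell and the picture viewer there is one more tool, called after "Call:" as a command line: name --argument value ..., lists and objects as JSON in quotes. move_arm: Moves the arm, as the interface text tells. Scaled input: -1 to 1 covers 50 mm each way for a shift and 8 degrees each way for a turn. Its arguments: {"type":"object","properties":{"motion":{"type":"array","items":{"type":"array"}},"claw":{"type":"number"},"force":{"type":"number"}},"required":["motion"]}

```bash
mkdir -p pics; ls
cat > h.py <<'E'
from rig import env, viewer
import numpy as np, cv2
def snap(name,tag):
    im=viewer.get_image(name)
    cv2.imwrite(f'pics/{tag}.png',cv2.cvtColor(im['frame'],cv2.COLOR_RGB2BGR))
    np.savez(f'{tag}.npz',**im); return im
def cloud(im):
    d=im['depth'];v,u=np.mgrid[:400,:640]
    p=np.stack([(u-im['cx'])/im['fx']*d,-(v-im['cy'])/im['fy']*d,-d],-1)
    A=np.array(im['attitude']);print(A.shape) if A.shape!=(3,3) else 0
    return p@A.T+np.array(im['eye'])
E
python3 - <<'E'
from h import *
for n in('scene','top'):
    im=snap(n,n+'0');print(n,im['eye'],im['attitude'],im['fx'],[k for k in im])
s=env.observe();print(s['tool_rot'],s['time_s'],s['grip_width'])
E
```

```text
pics
scene [0.24940741 0.18032372 1.16408915] [[-0.33045288  0.90315129 -0.2740778 ]
 [-0.94379584 -0.3140218   0.10314903]
 [ 0.00709278  0.29275938  0.95615984]] 485.2725322141661 ['frame', 'depth', 'fx', 'fy', 'cx', 'cy', 'eye', 'attitude']
top [0.43858245 0.05089955 1.43445243] [[ 0.00606662  0.99629213 -0.08582062]
 [-0.99995124  0.00537534 -0.00828374]
 [-0.00779171  0.08586669  0.99627617]] 495.4579580340516 ['frame', 'depth', 'fx', 'fy', 'cx', 'cy', 'eye', 'attitude']
[[ 9.12767017e-01  4.08480566e-01 -2.21653945e-05]
 [ 4.08480566e-01 -9.12767011e-01  1.06328032e-04]
 [ 2.32010936e-05 -1.06106853e-04 -9.99999994e-01]] 0.1 0.08532362141925852
```

View pics/top0.png

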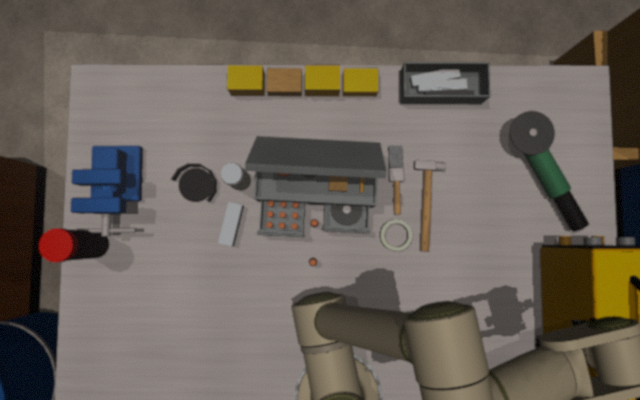

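View pics/scene0.png

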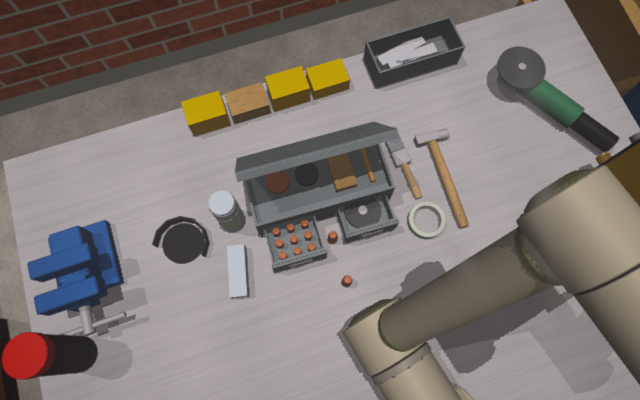

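The top view shows the chest at columns 250–385, rows 138–236, with both drawers out. Nozzle A is at (313,262), nozzle B at (314,223), the tape at (396,235), and the offcut at (231,224). I'll enlarge this area next.

Run:
```python
from h import *
a=cv2.imread('pics/scene0.png')[120:300,225:425]
cv2.imwrite('pics/c1.png',cv2.resize(a,None,fx=3.3,fy=3.3,interpolation=cv2.INTER_CUBIC))
b=cv2.imread('pics/top0.png')[125:275,210:430]
cv2.imwrite('pics/c2.png',cv2.resize(b,None,fx=3.5,fy=3.5,interpolation=cv2.INTER_CUBIC))
for n in('top','scene'):
    im=dict(np.load(n+'0.npz'));P=cloud(im)
    np.save(n+'P.npy',P)
    print(n)
P=np.load('topP.npy')
# column profiles through the left & right drawer, and height
for c in (283,345):
    for r in range(134,244,3): print(c,r,np.round(P[r,c],3))
```

```text
top
scene
283 134 [ 0.747  0.163 -0.001]
283 137 [0.713 0.154 0.121]
283 140 [0.7   0.152 0.145]
283 143 [0.688 0.15  0.163]
283 146 [0.678 0.149 0.176]
283 149 [0.667 0.148 0.189]
283 152 [0.655 0.146 0.214]
283 155 [0.645 0.145 0.23 ]
283 158 [0.636 0.144 0.24 ]
283 161 [0.625 0.142 0.26 ]
283 164 [0.616 0.141 0.274]
283 167 [0.609 0.141 0.275]
283 170 [0.602 0.141 0.27 ]
283 173 [0.618 0.154 0.101]
283 176 [0.612 0.156 0.082]
283 179 [0.604 0.155 0.081]
283 182 [0.595 0.155 0.082]
283 185 [0.587 0.155 0.083]
283 188 [0.578 0.155 0.085]
283 191 [0.57  0.155 0.085]
283 194 [0.562 0.154 0.088]
283 197 [0.554 0.155 0.084]
283 200 [0.544 0.153 0.103]
283 203 [0.54  0.157 0.047]
283 206 [0.531 0.157 0.053]
283 209 [0.525 0.159 0.024]
283 212 [0.515 0.157 0.05 ]
283 215 [0.506 0.156 0.057]
283 218 [0.499 0.159 0.017]
283 221 [0.491 0.159 0.017]
283 224 [0.481 0.156 0.053]
283 227 [0.473 0.156 0.049]
283 230 [0.464 0.155 0.062]
283 233 [0.456 0.154 0.079]
283 236 [0.448 0.155 0.058]
283 239 [ 0.439  0.16  -0.002]
283 242 [0.431 0.159 0.002]
345 134 [ 0.746 -0.018  0.007]
345 137 [ 0.738 -
[... 398 characters left out ...]
61  -0.014  0.1  ]
345 179 [ 0.602 -0.014  0.104]
345 182 [ 0.593 -0.014  0.107]
345 185 [ 0.585 -0.014  0.107]
345 188 [ 0.577 -0.014  0.103]
345 191 [ 0.571 -0.015  0.086]
345 194 [ 0.563 -0.015  0.086]
345 197 [ 0.554 -0.015  0.089]
345 200 [ 0.546 -0.015  0.087]
345 203 [ 0.536 -0.014  0.114]
345 206 [ 0.534 -0.018  0.03 ]
345 209 [ 0.525 -0.017  0.033]
345 212 [ 0.517 -0.018  0.024]
345 215 [ 0.508 -0.018  0.031]
345 218 [ 0.5   -0.018  0.024]
345 221 [ 0.491 -0.018  0.03 ]
345 224 [ 0.483 -0.018  0.027]
345 227 [ 0.473 -0.015  0.077]
345 230 [ 0.465 -0.015  0.077]
345 233 [ 0.458 -0.019  0.005]
345 236 [ 0.449 -0.019  0.007]
345 239 [ 0.44  -0.019 -0.002]
345 242 [ 0.432 -0.019  0.005]
```

View pics/c1.png

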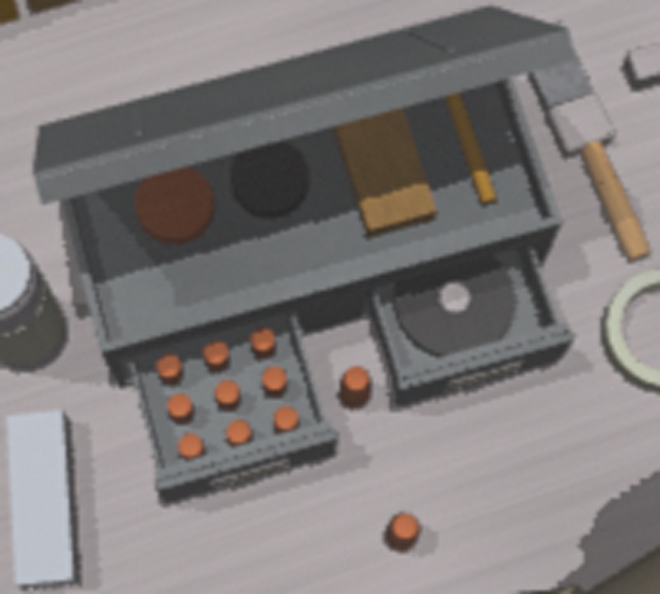

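View pics/c2.png

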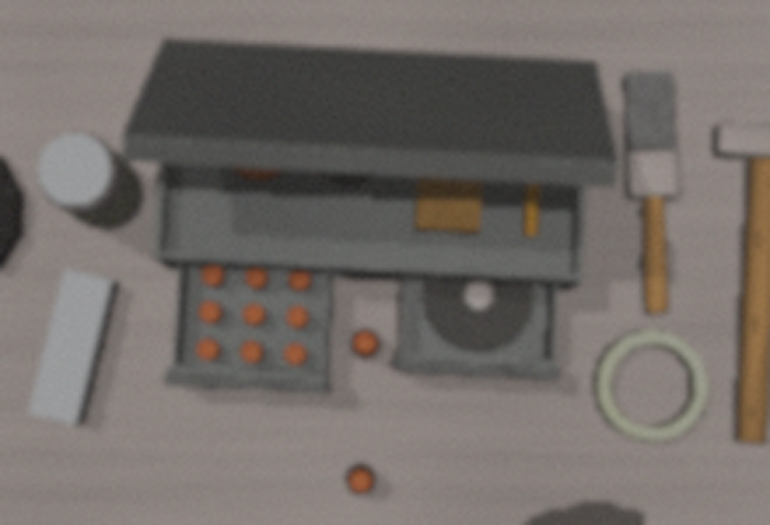

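```bash
cat >> h.py <<'E'
def ray(im,u,v,z):
    d=np.array([(u-im['cx'])/im['fx'],-(v-im['cy'])/im['fy'],-1])@np.array(im['attitude']).T
    e=np.array(im['eye']);return e+d*(z-e[2])/d[2]
E
python3 - <<'E'
from h import *
s=dict(np.load('scene0.npz'));t=dict(np.load('top0.npz'))
S=lambda u,v,z:ray(s,225+u/3.3,120+v/3.3,z)
T=lambda u,v,z:ray(t,210+u/3.5,125+v/3.5,z)
for n,f,u,v,z in [('chestL',S,107,350,.11),('chestR',S,557,228,.11),('chestL',T,163,263,.11),('chestR',T,577,281,.11),
 ('DL l',S,162,488,.076),('DL r',S,335,443,.076),('DR l',S,397,393,.076),('DR r',S,570,338,.076),
 ('DL l',T,168,380,.076),('DL r',T,328,387,.076),('DR l',T,395,370,.076),('DR r',T,557,377,.076),
 ('nb',S,356,379,.055),('nb',T,365,342,.055),('na',S,404,524,.055),('na',T,360,478,.055)]:
    print(n,np.round(f(u,v,z),3))
P=np.concatenate([np.load('topP.npy').reshape(-1,3),np.load('sceneP.npy').reshape(-1,3)])
# lid plane
for nme in('top','scene'):
    P=np.load(nme+'P.npy').reshape(-1,3)
    m=(P[:,0]>.55)&(P[:,0]<.72)&(P[:,2]>.125)&(abs(P[:,1]-.06)<.16)
    Q=P[m];m2=(Q[:,2]<.25);Q=Q[m2];c=Q.mean(0)
    for _ in range(3):
        c=Q.mean(0);n=np.linalg.svd(Q-c,full_matrices=0)[2][2];r=abs((Q-c)@n);Q=Q[r<2.5*r.std()+1e-4]
    print(nme,len(Q),c,n*np.sign(n[2]),np.degrees(np.arccos(abs(n[2]))),r.std())
P=np.load('topP.npy');
print(P[(P[...,0]>.5)&(P[...,0]<.75)&(abs(P[...,1]-.06)<.2)].max(0))
for r in range(164,176): print(r,np.round(P[r,315],3))
# nozzle blobs
E
```

```text
chestL [0.544 0.227 0.11 ]
chestR [ 0.525 -0.093  0.11 ]
chestL [0.543 0.224 0.11 ]
chestR [ 0.531 -0.094  0.11 ]
DL l [0.449 0.222 0.076]
DL r [0.439 0.1   0.076]
DR l [0.458 0.048 0.076]
DR r [ 0.455 -0.08   0.076]
DL l [0.454 0.223 0.076]
DL r [0.449 0.097 0.076]
DR l [0.463 0.045 0.076]
DR r [ 0.458 -0.081  0.076]
nb [0.481 0.069 0.055]
nb [0.485 0.069 0.055]
na [0.374 0.073 0.055]
na [0.378 0.072 0.055]
top 1782 [0.66425484 0.05895948 0.19076644] [ 0.84968942 -0.04119098  0.52567214] 58.28649758054519 0.00030676768375621186
scene 1254 [0.659479   0.06114553 0.19161945] [ 0.85034922 -0.04288591  0.52446831] 58.36754307154219 0.000134873477242825
[0.74999436 0.2599573  0.28605554]
164 [0.617 0.065 0.268]
165 [0.614 0.065 0.273]
166 [0.611 0.065 0.279]
167 [0.608 0.065 0.279]
168 [0.607 0.065 0.275]
169 [0.604 0.065 0.278]
170 [0.602 0.065 0.273]
171 [0.6   0.065 0.269]
172 [0.598 0.065 0.27 ]
173 [0.596 0.065 0.267]
174 [0.593 0.065 0.272]
175 [0.614 0.067 0.093]
```

Call:
move_arm --motion '[[[0,0,0],[0,0,0.84]],[[0,0,0],[0,0,0.84]],[[0,0,0],[0,0,0.84]],[[0,0,0],[0,0,0.84]],[[0.18,-0.84,0],[0,0,0]],[[0.18,-0.84,0],[0,0,0]],[[0.18,-0.84,0],[0,0,0]],[[0.18,-0.84,0],[0,0,0]],[[0.18,-0.84,0],[0,0,0]],[[0.18,-0.84,0],[0,0,0]],[[0.18,-0.84,0],[0,0,0]],[[0.18,-0.84,0],[0,0,0]],[[0.18,-0.84,0],[0,0,0]],[[0.18,-0.84,0],[0,0,0]],[[0.18,-0.84,0],[0,0,0]],[[0.18,-0.84,0],[0,0,0]],[[0.18,-0.84,0],[0,0,0]],[[0.18,-0.84,0],[0,0,0]],[[0.18,-0.84,0],[0,0,0]],[[0.18,-0.84,0],[0,0,0]]]' --claw 1 --force 40

```text
time_s: 2.1
position: [0.4008, 0.1642, 0.222]
tool_rot: [[0.999, -0.048, -0.001], [-0.048, -0.999, -0.0], [-0.001, 0.0, -1.0]]
ft_force: [1.1, -0.9, -1.6]
grip_width: 0.0001
gripper_force: 0.0
```

Run:
```python
from h import *
s=env.observe();print(s['position'],np.round(s['tool_rot'],3),s['q'],s['grip_width'],env.tip_reach,s['time_s'],s['ft_force'])
```

```text
[0.4007678  0.16421523 0.22203034] [[ 0.999 -0.048 -0.001]
 [-0.048 -0.999 -0.   ]
 [-0.001  0.    -1.   ]] [ 6.54352467e+00  1.00387740e+01  9.13861331e+01 -5.52895457e-03
  7.86181059e+01  9.92943891e+01] 6.793863533192902e-05 0.017 2.1 [ 1.12633159 -0.90261442 -1.59692805]
```

Call:
move_arm --motion '[[[0,0,0.64],[0,0,0]],[[0,0,0.64],[0,0,0]],[[0,0,0.64],[0,0,0]],[[0,0,0.64],[0,0,0]],[[0,0,0.64],[0,0,0]],[[0,0,0],[0,1,0]],[[0,0,0],[0,1,0]],[[0.192,0,0.055],[0,0,0]],[[0.192,0,0.055],[0,0,0]],[[0.192,0,0.055],[0,0,0]],[[0.192,0,0.055],[0,0,0]],[[0.192,0,0.055],[0,0,0]],[[0.192,0,0.055],[0,0,0]],[[0.192,0,0.055],[0,0,0]],[[0.192,0,0.055],[0,0,0]],[[0.192,0,0.055],[0,0,0]],[[0.192,0,0.055],[0,0,0]]]'

```text
time_s: 3.8
position: [0.5016, 0.1573, 0.0624]
tool_rot: [[0.96, -0.048, 0.275], [-0.046, -0.999, -0.013], [0.276, 0.0, -0.961]]
ft_force: [-2.2, -0.6, 1.7]
grip_width: -0.0002
gripper_force: 1.7
```

Call:
move_arm --motion '[[[0.058,0,0.0165],[0,0,0]],[[0.058,0,0.0165],[0,0,0]],[[0.038,0,0.011],[0,0,0]],[[0,0,0],[0,0,0]]]'

```text
time_s: 4.2
position: [0.5088, 0.157, 0.0623]
tool_rot: [[0.96, -0.048, 0.275], [-0.046, -0.999, -0.013], [0.276, -0.0, -0.961]]
ft_force: [-0.9, 0.1, -0.9]
grip_width: -0.0002
gripper_force: 0.1
```

Call:
move_arm --motion '[[[0.038,0,0.011],[0,0,0]],[[0.038,0,0.011],[0,0,0]],[[0,0,0],[0,0,0]]]'

```text
time_s: 4.5
position: [0.5128, 0.1568, 0.0623]
tool_rot: [[0.96, -0.048, 0.275], [-0.046, -0.999, -0.013], [0.276, -0.0, -0.961]]
ft_force: [-0.7, -0.3, -2.1]
grip_width: -0.0002
gripper_force: 0.3
```

Call:
move_arm --motion '[[[0.038,0,0.011],[0,0,0]],[[0.038,0,0.011],[0,0,0]]]'

```text
time_s: 4.7
position: [0.5166, 0.1567, 0.0623]
tool_rot: [[0.96, -0.048, 0.275], [-0.046, -0.999, -0.013], [0.275, 0.0, -0.961]]
ft_force: [-2.0, -0.9, -1.0]
grip_width: 0.0
gripper_force: 0.9
```

Run:
```python
from h import *
print(env.observe()['ft_force'])
im=snap('scene','s1');cv2.imwrite('pics/s1c.png',cv2.resize(cv2.imread('pics/s1.png')[120:300,205:425],None,fx=3.3,fy=3.3,interpolation=cv2.INTER_CUBIC))
```

```text
[-2.03654981 -0.86273141 -0.9678563 ]
```

View pics/s1c.png

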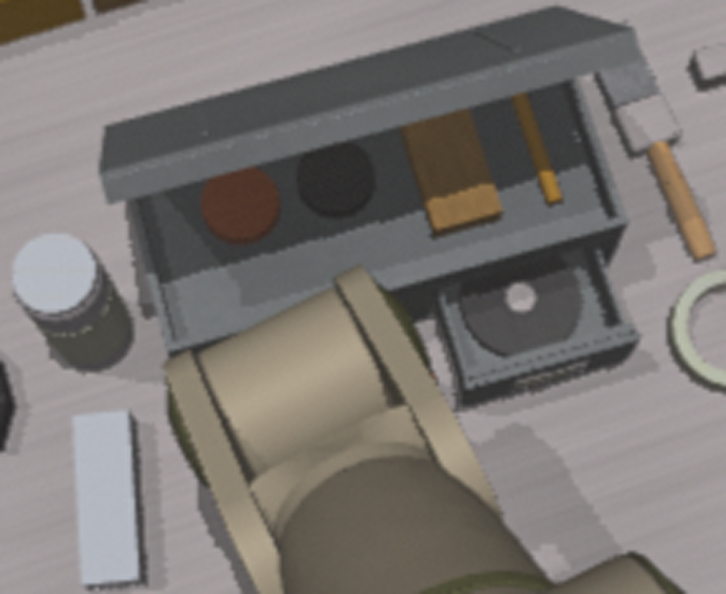

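The wrist hides the left drawer, and nothing else has moved: the can, the offcut and the right drawer at (540,330) are where they were. I'll keep pushing in small steps until it reaches the stop.

Call:
move_arm --motion '[[[0.038,0,0.011],[0,0,0]],[[0.038,0,0.011],[0,0,0]],[[0,0,0],[0,0,0]]]'

```text
time_s: 5.05
position: [0.5199, 0.1565, 0.0621]
tool_rot: [[0.961, -0.048, 0.274], [-0.046, -0.999, -0.013], [0.274, 0.0, -0.962]]
ft_force: [-5.0, -0.3, 1.8]
grip_width: 0.0005
gripper_force: 3.2
```

Call:
move_arm --motion '[[[0.038,0,0.011],[0,0,0]],[[0,0,0],[0,0,0]]]'

```text
time_s: 5.25
position: [0.5201, 0.1565, 0.0619]
tool_rot: [[0.962, -0.048, 0.27], [-0.046, -0.999, -0.014], [0.271, 0.001, -0.963]]
ft_force: [-12.6, 0.0, 7.8]
grip_width: -0.0001
gripper_force: 8.4
```

Call:
move_arm --motion '[[[-0.423,0,-0.121],[0,0,0]],[[-0.423,0,-0.121],[0,0,0]],[[-0.423,0,-0.121],[0,0,0]],[[-0.423,0,-0.121],[0,0,0]],[[-0.423,0,-0.121],[0,0,0]],[[0.138,0,-0.48],[0,0,0]],[[0.138,0,-0.48],[0,0,0]],[[0.138,0,-0.48],[0,0,0]],[[0.138,0,-0.48],[0,0,0]],[[0,0.6,0],[0,0,0]],[[0,0.6,0],[0,0,0]],[[0,0.6,0],[0,0,0]],[[0,0.6,0],[0,0,0]],[[0,0.6,0],[0,0,0]],[[0,0.6,0],[0,0,0]],[[0,0,0],[0,0,0]]]'

```text
time_s: 6.85
position: [0.4047, -0.0211, 0.1626]
tool_rot: [[0.959, -0.053, 0.277], [-0.05, -0.999, -0.016], [0.277, 0.001, -0.961]]
ft_force: [-0.3, -0.2, -2.5]
grip_width: -0.0002
gripper_force: 0.0
```

Run:
```python
from h import *
print(env.observe()['position'])
im=snap('top','t2');P=cloud(im)
for r in range(194,216,2): print(r,np.round(P[r,[270,283,296]],3).tolist())
```

```text
[ 0.4047364  -0.02112659  0.16255849]
194 [[0.562, 0.191, 0.08], [0.562, 0.155, 0.085], [0.562, 0.119, 0.084]]
196 [[0.556, 0.19, 0.086], [0.557, 0.155, 0.083], [0.557, 0.119, 0.083]]
198 [[0.549, 0.187, 0.111], [0.549, 0.153, 0.111], [0.551, 0.119, 0.085]]
200 [[0.439, 0.051, 1.434], [0.545, 0.154, 0.095], [0.544, 0.118, 0.112]]
202 [[0.541, 0.191, 0.071], [0.541, 0.156, 0.069], [0.541, 0.119, 0.076]]
204 [[0.535, 0.191, 0.073], [0.535, 0.155, 0.076], [0.535, 0.119, 0.079]]
206 [[0.531, 0.193, 0.051], [0.53, 0.155, 0.075], [0.53, 0.119, 0.077]]
208 [[0.529, 0.198, 0.003], [0.529, 0.16, 0.004], [0.528, 0.122, 0.024]]
210 [[0.523, 0.199, -0.003], [0.523, 0.161, -0.003], [0.523, 0.123, 0.004]]
212 [[0.517, 0.198, 0.004], [0.517, 0.161, 0.0], [0.518, 0.123, 0.001]]
214 [[0.511, 0.198, -0.001], [0.512, 0.161, 0.0], [0.512, 0.123, 0.003]]
```

Call:
move_arm --motion '[[[-0.138,0,0.48],[0,0,0]],[[-0.138,0,0.48],[0,0,0]],[[-0.138,0,0.48],[0,0,0]],[[-0.138,0,0.48],[0,0,0]],[[0.192,0,0.055],[0,0,0]],[[0.192,0,0.055],[0,0,0]],[[0.192,0,0.055],[0,0,0]],[[0.192,0,0.055],[0,0,0]],[[0.192,0,0.055],[0,0,0]],[[0.192,0,0.055],[0,0,0]],[[0.192,0,0.055],[0,0,0]],[[0.192,0,0.055],[0,0,0]],[[0.192,0,0.055],[0,0,0]],[[0.096,0,0.028],[0,0,0]],[[0.058,0,0.0165],[0,0,0]],[[0.038,0,0.011],[0,0,0]],[[0.038,0,0.011],[0,0,0]],[[0,0,0],[0,0,0]]]'

```text
time_s: 8.7
position: [0.5057, -0.0231, 0.0621]
tool_rot: [[0.96, -0.048, 0.275], [-0.047, -0.999, -0.013], [0.275, -0.0, -0.961]]
ft_force: [-0.8, -0.2, -1.9]
grip_width: 0.0002
gripper_force: 0.2
```

Call:
move_arm --motion '[[[0.038,0,0.011],[0,0,0]],[[0.038,0,0.011],[0,0,0]],[[0.038,0,0.011],[0,0,0]],[[0.019,0,0.0055],[0,0,0]],[[0,0,0],[0,0,0]]]'

```text
time_s: 9.2
position: [0.5111, -0.0232, 0.0618]
tool_rot: [[0.961, -0.048, 0.272], [-0.046, -0.999, -0.013], [0.272, -0.0, -0.962]]
ft_force: [-9.9, -2.5, 4.8]
grip_width: -0.0
gripper_force: 6.1
```

Call:
move_arm --motion '[[[-0.288,0,-0.083],[0,0,0]],[[-0.288,0,-0.083],[0,0,0]],[[-0.288,0,-0.083],[0,0,0]],[[-0.288,0,-0.083],[0,0,0]],[[-0.288,0,-0.083],[0,0,0]],[[0.2,0,-0.69],[0,0,0]],[[0.2,0,-0.69],[0,0,0]],[[0.2,0,-0.69],[0,0,0]],[[0.2,0,-0.69],[0,0,0]],[[0.2,0,-0.69],[0,0,0]],[[0.2,0,-0.69],[0,0,0]],[[0.2,0,-0.69],[0,0,0]],[[0.2,0,-0.69],[0,0,0]],[[0,0,0],[0,-1,0]],[[0,0,0],[0,-1,0]],[[0,0,0],[0,0,0]]]'

```text
time_s: 10.8
position: [0.4404, -0.0201, 0.3487]
tool_rot: [[0.999, -0.048, -0.004], [-0.048, -0.999, 0.001], [-0.004, -0.001, -1.0]]
ft_force: [0.6, 0.2, -2.0]
grip_width: 0.0
gripper_force: 0.0
```

Run:
```python
from h import *
im=snap('scene','s3');P=cloud(im)
cv2.imwrite('pics/s3c.png',cv2.resize(cv2.imread('pics/s3.png')[110:300,205:425],None,fx=3.1,fy=3.1,interpolation=cv2.INTER_CUBIC))
im=snap('top','t3')
```

```text
(no output)
```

View pics/s3c.png

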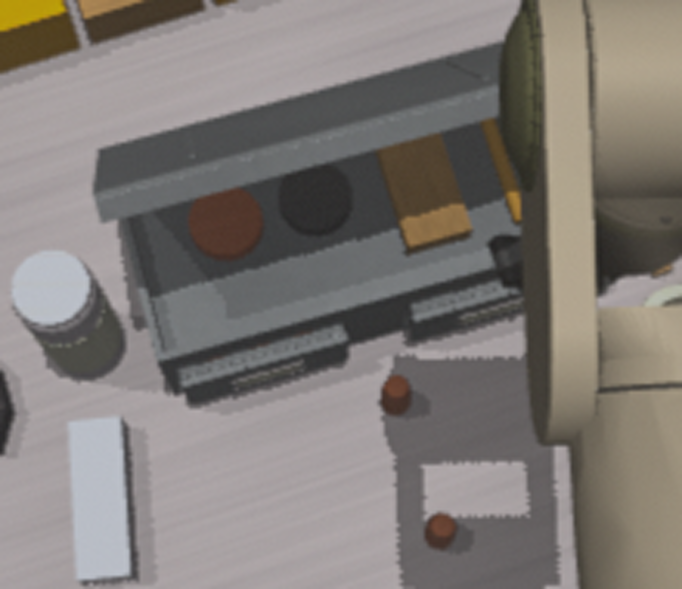

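Both drawers are flush: the left front is at (265,365) and the right at (465,305). Both nozzles are still standing, at (397,395) and (441,530). Next is the lid.

Call:
move_arm --motion '[[[0.426,-0.226,0],[0,0,0]],[[0.426,-0.226,0],[0,0,0]],[[0.426,-0.226,0],[0,0,0]],[[0.426,-0.226,0],[0,0,0]],[[0.426,-0.226,0],[0,0,0]],[[0.426,-0.226,0],[0,0,0]],[[0.426,-0.226,0],[0,0,0]],[[0.426,-0.226,0],[0,0,0]],[[0,0,0.4],[0,0,0]],[[0,0,0.4],[0,0,0]],[[0,0,0],[0,0,0]]]'

```text
time_s: 12.0
position: [0.612, 0.0623, 0.3076]
tool_rot: [[0.999, -0.048, -0.003], [-0.048, -0.999, 0.001], [-0.003, -0.001, -1.0]]
ft_force: [0.8, -0.5, -2.4]
grip_width: 0.0001
gripper_force: 0.0
```

Run:
```python
import numpy as np
th=np.radians(np.linspace(58.3,0,13))
x=-190*np.cos(th)+6*np.sin(th);z=190*np.sin(th)+6*np.cos(th)
print(np.round(np.c_[np.degrees(th[1:]),np.diff(x)/50,-np.diff(z)/50,z[1:]+112],3))
```

```text
[[ 5.34420e+01 -2.72000e-01  1.72000e-01  2.68192e+02]
 [ 4.85830e+01 -2.57000e-01  1.95000e-01  2.58454e+02]
 [ 4.37250e+01 -2.39000e-01  2.16000e-01  2.47664e+02]
 [ 3.88670e+01 -2.20000e-01  2.35000e-01  2.35899e+02]
 [ 3.40080e+01 -2.00000e-01  2.53000e-01  2.23243e+02]
 [ 2.91500e+01 -1.77000e-01  2.69000e-01  2.09789e+02]
 [ 2.42920e+01 -1.54000e-01  2.83000e-01  1.95631e+02]
 [ 1.94330e+01 -1.29000e-01  2.95000e-01  1.80873e+02]
 [ 1.45750e+01 -1.04000e-01  3.05000e-01  1.65620e+02]
 [ 9.71700e+00 -7.80000e-02  3.13000e-01  1.49981e+02]
 [ 4.85800e+00 -5.10000e-02  3.18000e-01  1.34070e+02]
 [ 0.00000e+00 -2.40000e-02  3.21000e-01  1.18000e+02]]
```

Call:
move_arm --motion '[[[0.08,0,0.1],[0,0,0]],[[0,0,0.1],[0,0,0]],[[0,0,0.08],[0,0,0]],[[-0.13,0,0.09],[0,0,0]],[[-0.13,0,0.09],[0,0,0]],[[-0.128,0,0.098],[0,0,0]],[[-0.128,0,0.098],[0,0,0]],[[0,0,0],[0,0,0]]]'

```text
time_s: 12.8
position: [0.5908, 0.0634, 0.2769]
tool_rot: [[0.999, -0.048, -0.0], [-0.048, -0.999, 0.0], [-0.0, -0.0, -1.0]]
ft_force: [-0.3, 0.1, -2.7]
grip_width: 0.0003
gripper_force: 0.0
```

Run:
```python
from h import *
im=snap('top','t4');P=cloud(im).reshape(-1,3)
Q=P[(P[:,0]>.5)&(P[:,0]<.72)&(P[:,2]>.125)&(P[:,1]>.13)&(P[:,1]<.22)];Q=Q[Q[:,2]<.25*1]
for _ in range(4):
    c=Q.mean(0);n=np.linalg.svd(Q-c,full_matrices=0)[2][2];r=abs((Q-c)@n);Q=Q[r<2.5*r.std()+1e-4]
print(len(Q),c,n,np.degrees(np.arccos(abs(n[2]))))
```

```text
251 [0.66980805 0.19447061 0.19257522] [-0.84895035  0.04235233 -0.52677279] 58.21233628622573
```

Run:
```python
from h import *
im=snap('scene','s4')
a=cv2.imread('pics/s4.png')[110:260,205:425];b=cv2.imread('pics/t4.png')[110:260,205:425]
cv2.imwrite('pics/s4c.png',cv2.resize(np.vstack([a,b]),None,fx=2,fy=2,interpolation=cv2.INTER_CUBIC))
print(env.observe()['position'],env.observe()['ft_force'])
```

```text
[0.59160587 0.06327669 0.27730777] [-0.30116574 -0.05230437 -1.7201976 ]
```

View pics/s4c.png

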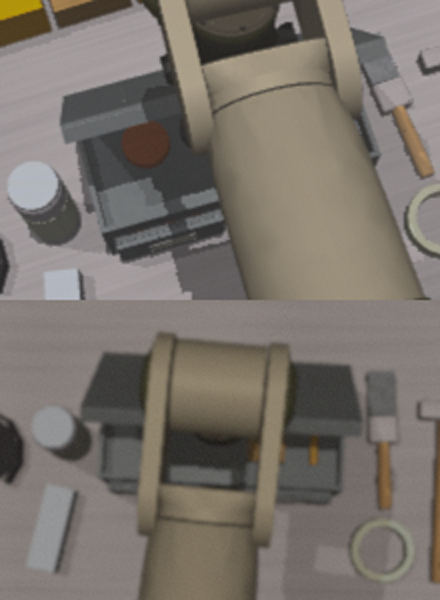

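Run:
```python
from h import *
for t in('top0','t4'):
    P=cloud(dict(np.load(t+'.npz')))
    print(t)
    for c in (262,366):
        print(c,[np.round(P[r,c,[0,2]],3).tolist() for r in range(152,178,2)])
# visible finger/gripper points in scene & top near tool
for t in ('s4','t4'):
    P=cloud(dict(np.load(t+'.npz'))).reshape(-1,3)
    m=(abs(P[:,0]-.6)<.06)&(abs(P[:,1]-.063)<.08)&(P[:,2]>.2)&(P[:,2]<.40)
    Q=P[m];o=np.argsort(Q[:,2]);print(t,m.sum(),np.round(Q[o[:40:3]],3).tolist())
```

```text
top0
262 [[0.654, 0.219], [0.647, 0.229], [0.64, 0.243], [0.634, 0.251], [0.627, 0.263], [0.621, 0.268], [0.615, 0.279], [0.611, 0.273], [0.606, 0.276], [0.602, 0.268], [0.622, 0.086], [0.617, 0.082], [0.611, 0.085]]
366 [[0.662, 0.184], [0.654, 0.199], [0.647, 0.209], [0.64, 0.223], [0.633, 0.236], [0.627, 0.243], [0.62, 0.254], [0.614, 0.264], [0.607, 0.274], [0.603, 0.274], [0.598, 0.271], [0.594, 0.27], [0.589, 0.269]]
t4
262 [[0.655, 0.215], [0.649, 0.223], [0.641, 0.238], [0.634, 0.25], [0.627, 0.263], [0.621, 0.27], [0.615, 0.279], [0.611, 0.275], [0.606, 0.272], [0.602, 0.268], [0.622, 0.085], [0.617, 0.087], [0.611, 0.084]]
366 [[0.661, 0.186], [0.654, 0.199], [0.646, 0.213], [0.64, 0.221], [0.633, 0.232], [0.627, 0.243], [0.62, 0.251], [0.614, 0.26], [0.607, 0.273], [0.602, 0.278], [0.598, 0.275], [0.594, 0.267], [0.589, 0.266]]
s4 427 [[0.658, 0.142, 0.2], [0.657, 0.124, 0.201], [0.654, 0.122, 0.204], [0.653, 0.114, 0.206], [0.653, 0.136, 0.208], [0.651, 0.143, 0.212], [0.649, 0.119, 0.214], [0.649, 0.141, 0.216], [0.645, 0.113, 0.219], [0.646, 0.137, 0.22], [0.644, 0.12, 0.221], [0.642, 0.118, 0.224], [0.641, 0.125, 0.227], [0.638, 0.115, 0.23]]
t4 17 [[0.638, 0.014, 0.231], [0.629, 0.015, 0.244], [0.591, -0.008, 0.269], [0.593, -0.015, 0.271], [0.597, -0.015, 0.276], [0.591, 0.021, 0.388]]
```

The lid hasn't moved: its edge is still at about x 0.609, z 0.278. The tip seems to sit higher than I assumed. I'll back off to the front, go around, and come down on the edge while watching the force.

Call:
move_arm --motion '[[[-0.2,0,0],[0,0,0]],[[-0.2,0,0],[0,0,0]],[[0,0,-0.3],[0,0,0]],[[0,0,-0.3],[0,0,0]],[[0.3,0,0],[0,0,0]],[[0.3,0,0],[0,0,0]],[[0.3,0,0],[0,0,0]],[[0,0,0.14],[0,0,0]],[[0,0,0.14],[0,0,0]],[[0,0,0.14],[0,0,0]],[[0,0,0],[0,0,0]]]'

```text
time_s: 14.0
position: [0.6155, 0.0623, 0.2848]
tool_rot: [[0.999, -0.048, -0.002], [-0.048, -0.999, 0.0], [-0.002, -0.0, -1.0]]
ft_force: [0.3, 0.3, -2.1]
grip_width: -0.0002
gripper_force: 0.0
```

Run:
```python
from h import *
print(env.observe()['ft_force'],env.observe()['wrist_torque'])
```

```text
[ 0.29096377  0.34668298 -2.13181226] [0.08964234 0.0110092  0.01001158]
```

Call:
move_arm --motion '[[[0,0,0.06],[0,0,0]],[[0,0,0.06],[0,0,0]],[[0,0,0.06],[0,0,0]],[[0,0,0],[0,0,0]]]'

```text
time_s: 14.4
position: [0.6162, 0.0621, 0.2765]
tool_rot: [[0.999, -0.048, -0.001], [-0.048, -0.999, 0.0], [-0.001, -0.0, -1.0]]
ft_force: [0.2, 0.1, -1.4]
grip_width: -0.0001
gripper_force: 0.0
```

```bash
cat >> h.py <<'E'
def lid(tag):
    P=cloud(snap('top',tag)).reshape(-1,3)
    s=env.observe();print(s['time_s'],s['position'],s['ft_force'])
    for lo,hi in ((.13,.21),(-.09,0)):
        Q=P[(P[:,0]>.5)&(P[:,0]<.70)&(P[:,2]>.118)&(P[:,1]>lo)&(P[:,1]<hi)]
        z=P[(P[:,0]>.45)&(P[:,0]<.65)&(P[:,2]>.09)&(P[:,2]<.29)&(P[:,1]>lo)&(P[:,1]<hi)]
        t=z[z[:,2]>z[:,2].max()-.006].mean(0)
        print('edge',t.round(3))
E
python3 -c "
from h import *
lid('t5')"
```

```text
14.45 [0.61631087 0.06211589 0.27675938] [-0.28213018 -0.10954209 -2.74583307]
edge [0.613 0.183 0.279]
edge [ 0.602 -0.054  0.279]
```

Call:
move_arm --motion '[[[0,0,0.06],[0,0,0]],[[0,0,0.06],[0,0,0]],[[0,0,0.06],[0,0,0]],[[0,0,0],[0,0,0]]]'

```text
time_s: 14.85
position: [0.6162, 0.0621, 0.2673]
tool_rot: [[0.999, -0.048, -0.001], [-0.048, -0.999, 0.0], [-0.001, -0.0, -1.0]]
ft_force: [-0.2, -0.6, -2.6]
grip_width: -0.0002
gripper_force: 0.0
```

```bash
python3 -c "
from h import *
lid('t6')"
```

```text
14.9 [0.61630967 0.0621028  0.26760383] [ 0.40510075 -0.56159386 -2.39323858]
edge [0.613 0.184 0.279]
edge [ 0.603 -0.051  0.279]
```

Call:
move_arm --motion '[[[0,0,0.06],[0,0,0]],[[0,0,0.06],[0,0,0]],[[0,0,0],[0,0,0]]]'

```text
time_s: 15.2
position: [0.6164, 0.0621, 0.2616]
tool_rot: [[0.999, -0.048, -0.0], [-0.048, -0.999, 0.0], [-0.0, -0.0, -1.0]]
ft_force: [0.5, -0.4, -1.9]
grip_width: -0.0
gripper_force: 0.4
```

Run:
```python
from h import *
lid('t7')
a=cv2.imread('pics/s4.png')
b=snap('scene','s7')
a=cv2.imread('pics/s7.png')[100:230,225:425]
cv2.imwrite('pics/s7c.png',cv2.resize(cv2.convertScaleAbs(a,alpha=1.8),None,fx=4,fy=4,interpolation=cv2.INTER_CUBIC))
```

```text
15.25 [0.61637567 0.06213483 0.2616877 ] [-0.06754162 -0.17684838 -1.99569611]
edge [0.611 0.182 0.278]
edge [ 0.599 -0.047  0.277]
```

View pics/s7c.png

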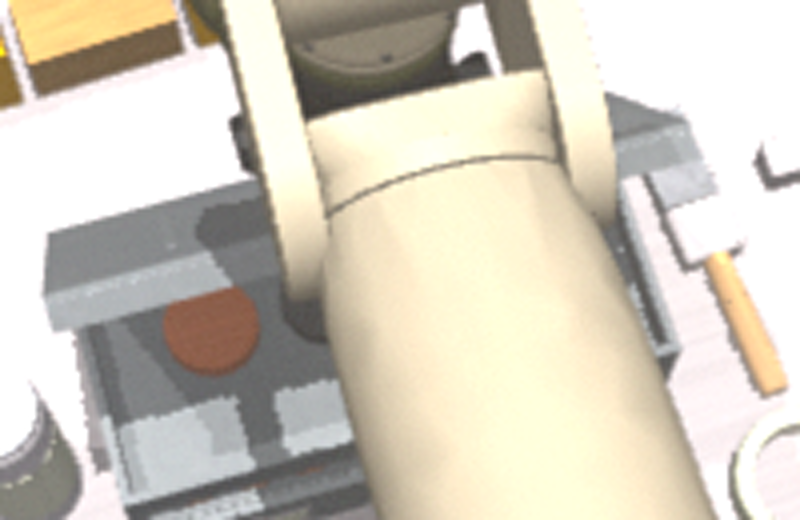

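The lid has just started to move: its edge dropped about 2 mm at TCP z 0.262. I'll follow the arc from here, checking as I go.

Call:
move_arm --motion '[[[-0.13,0,0.09],[0,0,0]],[[-0.13,0,0.09],[0,0,0]],[[-0.128,0,0.098],[0,0,0]],[[-0.128,0,0.098],[0,0,0]],[[-0.12,0,0.11],[0,0,0]],[[-0.12,0,0.11],[0,0,0]],[[0,0,0],[0,0,0]]]'

```text
time_s: 16.0
position: [0.5775, 0.0641, 0.2313]
tool_rot: [[0.999, -0.048, -0.002], [-0.048, -0.999, 0.0], [-0.002, -0.0, -1.0]]
ft_force: [-0.2, -0.3, -1.9]
grip_width: 0.0001
gripper_force: 0.0
```

```bash
python3 -c "
from h import *
lid('t8')"
```

```text
16.05 [0.57800098 0.06402207 0.23172621] [-0.14290328  0.57286187 -0.79702612]
edge [0.573 0.18  0.247]
edge [ 0.562 -0.048  0.245]
```

Call:
move_arm --motion '[[[-0.11,0,0.118],[0,0,0]],[[-0.11,0,0.118],[0,0,0]],[[-0.1,0,0.127],[0,0,0]],[[-0.1,0,0.127],[0,0,0]],[[-0.088,0,0.135],[0,0,0]],[[-0.088,0,0.135],[0,0,0]],[[-0.077,0,0.142],[0,0,0]],[[-0.077,0,0.142],[0,0,0]],[[-0.065,0,0.148],[0,0,0]],[[-0.065,0,0.148],[0,0,0]],[[0,0,0],[0,0,0]]]'

```text
time_s: 17.15
position: [0.5337, 0.0662, 0.1639]
tool_rot: [[0.999, -0.048, -0.003], [-0.048, -0.999, 0.0], [-0.003, -0.0, -1.0]]
ft_force: [-0.5, -0.3, -2.4]
grip_width: 0.0002
gripper_force: 0.0
```

```bash
python3 -c "
from h import *
lid('t9')"
```

```text
17.2 [0.5341092  0.06613114 0.16453428] [ 1.20959886 -0.06164365 -1.94736308]
edge [0.536 0.182 0.175]
edge [ 0.525 -0.055  0.176]
```

Call:
move_arm --motion '[[[-0.04,0,0.152],[0,0,0]],[[-0.04,0,0.152],[0,0,0]],[[-0.03,0,0.156],[0,0,0]],[[-0.02,0,0.156],[0,0,0]],[[-0.01,0,0.158],[0,0,0]],[[0,0,0.158],[0,0,0]],[[0,0,0.1],[0,0,0]],[[0,0,0],[0,0,0]]]'

```text
time_s: 18.0
position: [0.5275, 0.0664, 0.1127]
tool_rot: [[0.999, -0.048, -0.001], [-0.048, -0.999, 0.0], [-0.001, -0.0, -1.0]]
ft_force: [0.5, -0.1, -1.8]
grip_width: -0.0001
gripper_force: 0.0
```

```bash
python3 -c "
from h import *
lid('t10')"
```

```text
18.05 [0.52776003 0.0664115  0.11319745] [-0.93786062 -0.9300738  -1.33144587]
edge [0.581 0.179 0.126]
edge [ 0.564 -0.049  0.126]
```

Call:
move_arm --motion '[[[0,0,0.06],[0,0,0]],[[0,0,0.06],[0,0,0]],[[0,0,0.04],[0,0,0]],[[0,0,0.04],[0,0,0]],[[0,0,0],[0,0,0]]]'

```text
time_s: 18.55
position: [0.5282, 0.0664, 0.1085]
tool_rot: [[0.999, -0.048, 0.005], [-0.048, -0.999, -0.001], [0.005, 0.001, -1.0]]
ft_force: [-15.8, 0.2, 43.3]
grip_width: 0.0
gripper_force: 23.0
```

It's at the stop, so I'll back off and check.

Call:
move_arm --motion '[[[0,0,-0.2],[0,0,0]],[[0,0,-0.5],[0,0,0]],[[0,0,-0.8],[0,0,0]],[[0,0,-0.8],[0,0,0]],[[0,0,-0.8],[0,0,0]],[[-0.8,0.3,0],[0,0,0]],[[-0.8,0.3,0],[0,0,0]],[[-0.8,0.5,0],[0,0,0]],[[-0.5,0.9,0],[0,0,0]],[[0,0.9,0],[0,0,0]],[[0,0.9,0],[0,0,0]],[[0,0.9,0],[0,0,0]],[[0,0.9,0],[0,0,0]],[[0,0.9,0],[0,0,0]],[[0,0,0],[0,0,0]]]'

```text
time_s: 20.05
position: [0.3675, -0.2544, 0.2579]
tool_rot: [[0.999, -0.053, -0.0], [-0.053, -0.999, -0.001], [-0.0, 0.001, -1.0]]
ft_force: [0.3, 1.3, -2.3]
grip_width: -0.0001
gripper_force: 0.0
```

Run:
```python
from h import *
im=snap('top','t11');P=cloud(im)
for lo,hi in ((.12,.21),(.03,.09),(-.09,.0)):
    Q=P[(P[...,0]>.525)&(P[...,0]<.69)&(P[...,1]>lo)&(P[...,1]<hi)]
    A=np.c_[Q[:,0],np.ones(len(Q))];k=np.linalg.lstsq(A,Q[:,2],rcond=None)[0]
    print(len(Q),'slope',k[0],'z',k@[.52,1],k@[.7,1])
for r in range(200,218,2): print(r,np.round(P[r,[283,345]],3)[:,[0,2]].tolist())
im=snap('scene','s11')
cv2.imwrite('pics/s11c.png',cv2.resize(cv2.imread('pics/s11.png')[110:300,205:465],None,fx=3,fy=3,interpolation=cv2.INTER_CUBIC))
```

```text
2052 slope 0.025324507015650203 z 0.11691054989005405 0.12146896115287108
1339 slope -0.00015466033191787962 z 0.11968157924765609 0.11965374038791086
2034 slope 0.004315096337765245 z 0.1192619721384293 0.12003868947922704
200 [[0.543, 0.122], [0.544, 0.12]]
202 [[0.538, 0.116], [0.539, 0.115]]
204 [[0.532, 0.118], [0.533, 0.12]]
206 [[0.527, 0.122], [0.528, 0.121]]
208 [[0.521, 0.12], [0.522, 0.118]]
210 [[0.523, 0.001], [0.517, 0.12]]
212 [[0.517, 0.002], [0.512, 0.118]]
214 [[0.511, 0.002], [0.512, 0.006]]
216 [[0.506, -0.002], [0.507, 0.001]]
```

View pics/s11c.png

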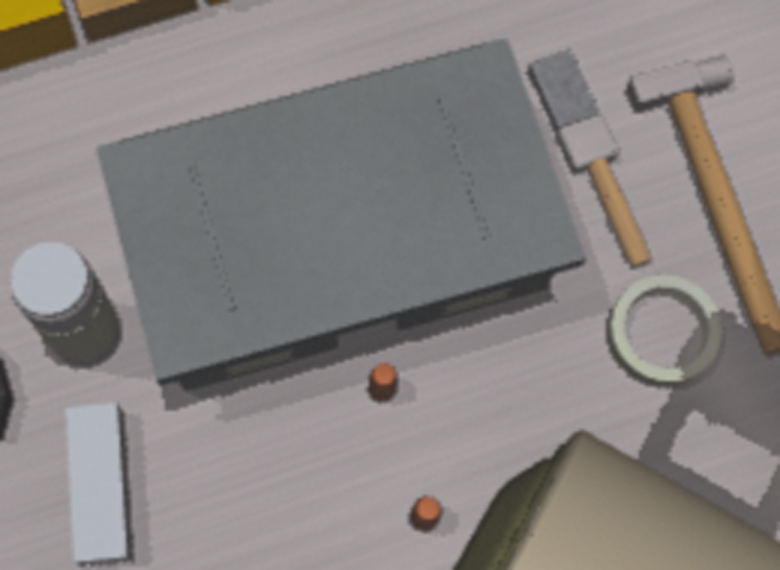

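The lid lies flat at about 0.119 m with its lip over both drawer fronts, (260,360) and (475,295). Both nozzles and the other loose things are in place, and the arm is clear.

```bash
python3 -c "
from rig import env
print(env.close_job())"
```

```text
the job is handed in; nothing more can be done
None
```

Both drawers were pushed fully home, then the lid was pressed shut over their fronts (the wrist read about 43 N vertical as it seated); no loose thing moved that I could see, and I handed the job in at about 20 s.

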